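# Wedge the rocking stirrer steady

## Task

The stirrer on the bench rocks because its front left foot is too short. Push the wedge that lies to its left along the bench, thin end first, under that foot until the stirrer no longer rocks, then press down firmly (about 10 N) for a moment with the fingertips on the housing right above that foot to prove that the corner does not dip, and withdraw. Do not pinch or lift anything, do not shove the stirrer about or jack it out of level, and leave the other things alone.

Things in the scene. Friction and masses are not known exactly. Their poses are not given: they have to be found in the camera images.
- stirrer: Magnetic stirrer, 2.6 kg: white housing 220 (x) x 180 (y) x 38 mm, underside 26, top 64 mm above the bench; round plate (128 mm across, 5 high) on top, 30 mm behind the middle. Origin on the bench under the housing's middle; -x is the front (panel with knob, faces the robot), +y its left. It stands level on three full-length feet (x,y -85,-70; 85,70; 85,-70); it slides if shoved with about 10 N.
- short_foot (a point): Centre of the ball end (radius 9 mm) of the short fourth foot, front left (-85,+70 mm from the stirrer's origin), 20 mm in from the housing's left side. The ball hangs 5 to 10 mm over the bench, different each time; pushing does not screw the foot in or out.
- press_corner (a point): Point on the top face of the housing straight above the short foot, 64 mm above the bench when level; flat and free for 15 mm round it. Pressed there with more than about 3 to 4 N, the unwedged stirrer rocks until the short foot meets the bench.
- wedge: Loose plain white plastic wedge, about 100 g, 110 long (x) x 64 wide (y) mm. Origin: middle of the flat underside. Thin end, 2 mm high, at +x; upright back face, 22 mm high, at -x; the top falls evenly between them. It lies left of the stirrer, thin end roughly towards the short foot. It slides under about 1 N, and does not slip back once the foot stands on it.
- wedge_face (a point): Middle of the wedge's sloping top face; z is the outward normal of that face. The foot touches the wedge when short_foot is 9 mm above this plane.
- tape_roll: Bystander: roll of tape, 68 mm across, 20 tall; origin under its middle.
- timer: Bystander: flat white timer, 66x66x18 mm; origin under its middle.
- objective_case: Bystander: black screw case, 35 mm across, 60 tall, standing; origin under its middle.
- marker_black: Bystander: marker pen lying, 13x127x14 mm; origin under its middle.
- reagent_bottle: Bystander: white bottle, 56 mm across, 99 tall; origin under its middle.
- dye_bottle: Bystander: small brown bottle, 30 mm across, 66 tall; origin under its middle.
Things that resemble listed ones, but are neither listed nor needed, are in the scene too. Of the things shaped like the wedge, the white one is meant.

How it is judged:
By the outcome, as a careful person would: the job done as asked, in the order asked, and still so for the second after the job is handed in, with the robot touching nothing.
It also fails if it takes over 48 s, if anything falls off the work surface, if the arm or the gripper's body presses on something with over 40 N, if the wrist force passes 120 N, or if a joint passes its speed limit or range.

## Robot

A 6-joint arm with a two-finger parallel gripper is mounted at the origin on a cart in front of the work surface, level with it; the furniture and walls round the work are solid. World frame = base frame: x ahead of the robot, y to its left, z up, the work surface at z = 0. Lengths are in m, angles in rad, forces in N, time in s.
With the tool pointing down it reaches from about 0.25 to 0.775 m from the base axis. Payload 4 kg.
Tool frame: the origin (TCP) lies at the very end of the fingers, on their centre line; the grasp point (between the pads) lies 19 mm behind it; z points along the fingers, y is the line along which they close (so a half turn about z gives the same grasp; the last joint's range is limited). The gripper opens to 94 mm and grips with 3 to 60 N. Pads are 16 mm wide; open, the fingers measure 119 mm over their backs; the gripper's body (75 mm by 177 mm) begins 78 mm behind the grasp point.
Start: joints at [1.189, 0.087, 1.371, -0, 1.684, -0.103], TCP at [0.151, 0.529, 0.206] pointing down, gripper open.
Joint ranges: [-3.1, 3.1], [-0.76, 2.03], [0.27, 2.55], [-1.08, 4.22], [0.17, 2.65], [-2.57, 2.57]. Speed limits (rad/s): [2.79, 2.79, 3.14, 3.14, 3.14, 3.14].

## Interface

Orientations are given as [roll, pitch, yaw] about the fixed x, y, z axes, in that order (R = Rz(yaw) Ry(pitch) Rx(roll)).
In Python, from bench import robot gives the robot as it stands. The module is installed in compiled form; this text tells all that it offers.
- The arm moves only by the tool move_arm, never from a script. Its argument "deltas" is one flat list of numbers, 7 for each row, row after row: the turn, a rotation vector about the tool's x, y, z in rad, then the shift along the tool's x, y, z in cm, then the closure, from -1 (fully open) to 1 (shut). A call has 1 to 8 rows; each row is the pose to reach, as a shift and turn from the pose commanded when the call began, along the tool's axes at that moment; what a row does not reach only later rows make up. A row lasts 1/10 s, in which the tool goes at most 50 mm and 8.59 degrees, less where a joint would pass 70% of its speed; a pose out of reach is approached as far as the arm can. A call with a gripper value outside its range is refused whole. The fingers move at their own pace and stop on an object; the grip force is fixed at half the most. Time passes only in rows, so rows that repeat a pose let the fingers close. It gives the time, the measured TCP pose, the force, the opening and the grip force at its end, in the units of the state.
- robot.get_obs(): the state, without advancing time (a new reading comes with each control period).
- robot.snapshot(name): name is "scene" or "side" or "wrist"; returns a dict with "image" (480x640x3 uint8, red, green, blue), "depth" (480x640 float32, m along the optical axis (not along the pixel's ray), 0 where there is no reading), "fov_y" (degrees; the focal length in pixels is half the picture's height over the tangent of half this angle, whatever the lens; pixels are square), "cx", "cy" (the principal point, pixels), "origin" and "orientation" of the camera in the world; the wrist camera has in their place "T_tool_cam" (4x4, takes a point from camera to tool coordinates, whose origin is the TCP and whose axes are the flange's). Camera axes: x right, y up, looking along -z (the intrinsics and any distortion apply to the point x, -y, -z); pixel columns grow to the right and rows downward; lengths in m; the calibration is good to about 2 mm. A picture is of the moment at which its call begins: read the wrist's pose just before it.
- robot.close_job(): hands the job in; it is judged then, once.
The state is a dict: "time": time; "joint_positions": joint angles; "qvel": joint speeds; "joint_torque": joint torques, N m; "tool_pos": TCP position; "ee_rot": TCP orientation; "wrist_force": force on the tool from outside, world axes, zero at the start; "wrist_torque": the same for the moment, N m; "width": finger opening in m; "finger_force": force on a finger pad.
Only numpy, scipy, OpenCV 4.12 (cv2) and the standard library are available. Lean on these libraries where they do the work, as an engineer would, in place of code of your own. Each camera call takes 0.05 s, during which the arm holds its last target. There are 200 camera calls.

## Working session

There is one attempt and no reset: what is moved stays moved. The work goes in short steps, Python scripts to look and compute and a tool call to move; the robot and the scene stay as the last step left them, time stands still between calls to the robot, and variables do not carry over. Pictures are saved under pics/ and viewed, at most 10 in all, crops included, and the job is handed in when it is done.

Besides the shell and the picture viewer there is one more tool, called after ">>>" by a JSON object that holds its "op" and its "data". move_arm: Moves the arm, as the interface text tells. Its arguments: {"type":"object","properties":{"deltas":{"type":"array","items":{"type":"number"}}},"required":["deltas"]}

```bash
mkdir -p pics
cat > h.py <<'E'
import numpy as np, cv2, pickle
from scipy.spatial.transform import Rotation as R
from bench import robot
def snap(name,fn):
    o=robot.get_obs(); s=robot.snapshot(name); s['obs']=o
    if name=='wrist':
        T=np.eye(4);T[:3,:3]=R.from_euler('xyz',o['ee_rot']).as_matrix();T[:3,3]=o['tool_pos']
        s['T']=T@np.array(s['T_tool_cam'])
    else:
        T=np.eye(4);q=np.array(s['orientation'])
        T[:3,:3]=q if q.shape==(3,3) else (R.from_euler('xyz',q).as_matrix() if q.size==3 else R.from_quat(q).as_matrix())
        T[:3,3]=s['origin'];s['T']=T
    cv2.imwrite(f'pics/{fn}.png',s['image'][:,:,::-1]); pickle.dump(s,open(f'{fn}.pkl','wb')); return s
def cloud(s):
    d=s['depth'];f=240/np.tan(np.radians(s['fov_y'])/2)
    v,u=np.mgrid[:480,:640]
    P=np.stack([(u-s['cx'])/f*d,-(v-s['cy'])/f*d,-d],-1)
    W=P@s['T'][:3,:3].T+s['T'][:3,3]; W[d==0]=np.nan; return W
E
python3 - <<'E'
from h import *
for n in ['scene','side','wrist']:
    s=snap(n,n+'0'); print(n,{k:v for k,v in s.items() if k not in('image','depth','obs','T')}); W=cloud(s); print(np.nanmin(W,(0,1)),np.nanmax(W,(0,1)))
print(s['obs'])
E
```

```text
scene {'fov_y': 56.993674744042885, 'cx': 316.4516699784981, 'cy': 243.99790697612113, 'origin': array([-0.01276448, -0.89363144,  0.6096891 ]), 'orientation': array([ 1.09160651,  0.0239735 , -0.56047533])}
[-0.44195235 -0.83732412 -0.76218727] [2.6809953  1.35064342 0.68443659]
side {'fov_y': 48.51160963966694, 'cx': 318.87201957047176, 'cy': 240.23420052284527, 'origin': array([0.12143367, 1.15796051, 0.54448938]), 'orientation': array([ 1.19117599, -0.01552491, -2.78389775])}
[-0.73384256 -3.64319074 -0.76547798] [2.67698793 0.6245196  0.72138471]
wrist {'fov_y': 64.30855877284655, 'cx': 315.82318614466516, 'cy': 236.48580775173153, 'T_tool_cam': array([[ 1.28912448e-03,  9.70372781e-01,  2.41609196e-01,
         6.98355731e-02],
       [ 9.99999001e-01, -1.11078157e-03, -8.74349961e-04,
         1.30649838e-04],
       [-5.80070361e-04,  2.41610082e-01, -9.70373244e-01,
        -1.80071326e-01],
       [ 0.00000000e+00,  0.00000000e+00,  0.00000000e+00,
         1.00000000e+00]])}
[-0.49484466 -0.57663556 -0.75819319] [1.24703069 1.32519348 0.34140931]
{'time': 0.1, 'joint_positions': array([ 1.18887948e+00,  8.79141024e-02,  1.37208383e+00, -4.64136530e-05,
        1.68357677e+00, -1.03081345e-01]), 'qvel': array([-0.00054147,  0.00030859, -0.00177034, -0.00074444, -0.0004343 ,
        0.00173537]), 'joint_torque': array([ 3.89270208e-03, -3.41249943e+01, -3.03304160e+01,  7.20496033e-02,
        3.03961302e-02, -8.01528290e-05]), 'tool_pos': array([0.15120976, 0.528305  , 0.20441295]), 'ee_rot': array([-3.13961638e+00, -1.58066400e-04,  2.86275182e+00]), 'wrist_force': array([-0.35162528, -0.10864313,  0.15681112]), 'wrist_torque': array([ 0.01410326, -0.0116117 ,  0.00598862]), 'finger_force': 0.0, 'width': 0.09394356762296638}
```

View pics/scene0.png

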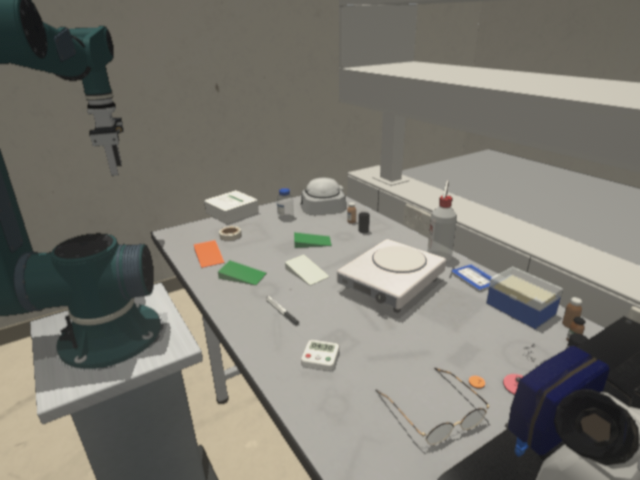

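View pics/side0.png

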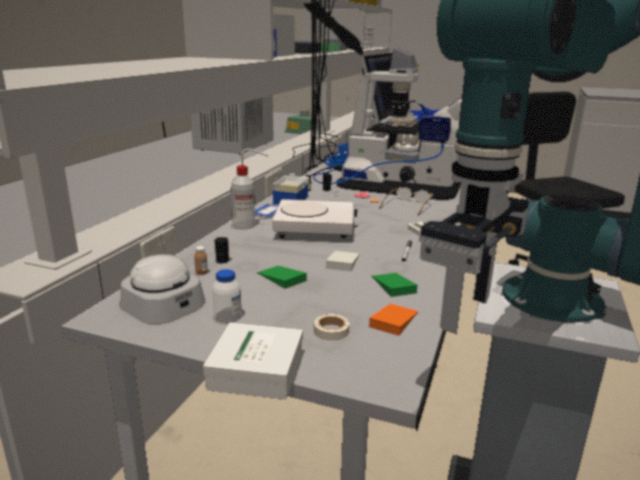

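The scene picture shows the stirrer around (392,272) and the white wedge at (307,269), with two green wedges at (242,272) and (312,240). In the side view the wedge is at (342,260). Next I'll get coordinates from depth.

Run:
```python
from h import *
for n,pts in [('scene0',dict(wedge=(307,269),stirrer=(365,280),plate=(400,258),green1=(242,272),green2=(312,240),case=(364,220),marker=(282,310),timer=(320,354))),('side0',dict(wedge=(342,260),stir=(315,222),green2=(283,276),green1=(395,284)))]:
    s=pickle.load(open(n+'.pkl','rb'));W=cloud(s)
    for k,(u,v) in pts.items(): print(n,k,np.round(np.nanmedian(W[v-1:v+2,u-1:u+2],(0,1)),4))
    if 1:
        z=W[...,2]; x=W[...,0];y=W[...,1]
        # stirrer top
        c=np.nanmedian(W[pts.get('stirrer',pts.get('stir'))[1],pts.get('stirrer',pts.get('stir'))[0]])
        m=(z>.056)&(z<.08)&(x>.3)&(x<.85)&(y>-.3)&(y<.3)
        n_,l,st,ce=cv2.connectedComponentsWithStats(m.astype(np.uint8)); 
        i=1+np.argmax(st[1:,4]); P=W[l==i][:,:2]; print('stir',st[i],cv2.minAreaRect((P*1000).astype(np.float32)))
        im=s['image'].astype(int); u,v=pts['wedge']
        w=(im.min(-1)>150)&(abs(z-.011)<.02)
        n_,l,st,ce=cv2.connectedComponentsWithStats(w.astype(np.uint8)); i=l[v,u]; P=W[l==i]
        print('wedge',i,st[i],im[v,u],cv2.minAreaRect((P[:,:2]*1000).astype(np.float32)))
        if i:
            A=np.c_[P[:,:2],np.ones(len(P))]; print('plane',np.linalg.lstsq(A,P[:,2],rcond=None)[0])
```

```text
scene0 wedge [ 0.4899 -0.0187  0.012 ]
scene0 stirrer [ 0.531  -0.2131  0.0644]
scene0 plate [ 0.6586 -0.187   0.0701]
scene0 green1 [0.3396 0.063  0.0122]
scene0 green2 [0.5868 0.1147 0.014 ]
scene0 case [0.7578 0.0847 0.0467]
scene0 marker [ 0.3483 -0.1427  0.0116]
scene0 timer [ 0.338  -0.3211  0.0181]
stir [ 337  239  109   59 3580] ((624.7018432617188, -192.82269287109375), (230.8186492919922, 181.49514770507812), 16.29031753540039)
wedge 4 [  154   197   413   283 52537] [224 224 205] ((550.6057739257812, -73.02001953125), (1108.02294921875, 687.195556640625), 89.8393783569336)
plane [-0.00014485  0.00104894  0.00204365]
side0 wedge [0.4777 0.0199 0.0181]
side0 stir [ 0.5975 -0.1067  0.0581]
side0 green2 [0.5746 0.1558 0.0175]
side0 green1 [0.3276 0.0993 0.0175]
stir [ 272  200   82   26 1705] ((628.624267578125, -185.55410766601562), (219.59349060058594, 187.85580444335938), 16.56802749633789)
wedge 35 [   67   182   390   229 24624] [213 206 185] ((541.2427978515625, -90.8209228515625), (1159.1358642578125, 685.9771118164062), 89.0366439819336)
plane [ 1.63505293e-04  5.46538426e-05 -1.95614226e-04]
```

>>> {"op": "move_arm", "data": {"deltas": [0, 0, 0.15, -6, -4.5, 0, 0.45, 0, 0, 0.3, -12, -9, 0, 0.45, 0, 0, 0.45, -18, -13.5, 0, 0.45, 0, 0, 0.6, -24, -18, -1, 0.45, 0, 0, 0.75, -30, -22.5, -1, 0.45, 0, 0, 0.9, -36, -27, -1, 0.45, 0, 0, 1.03, -41, -31, -1, 0.45, 0, 0, 1.03, -41, -31, -1, 0.45]}}

```text
time: 0.95
tool_pos: [0.3928, 0.2077, 0.2135]
ee_rot: [3.141, -0.0, 1.831]
wrist_force: [0.8, 1.4, -0.9]
width: 0.0336
finger_force: 0.0
```

>>> {"op": "move_arm", "data": {"deltas": [0, 0, 0, -4, 1.5, 0, 0.45, 0, 0, 0, -8, 3, 0, 0.45, 0, 0, 0, -10, 4, 0, 0.45, 0, 0, 0, -10, 4, 0, 0.45]}}

```text
time: 1.35
tool_pos: [0.4577, 0.121, 0.2127]
ee_rot: [-3.14, 0.0, 1.828]
wrist_force: [-0.1, 0.3, 0.1]
width: 0.0263
finger_force: 0.0
```

Run:
```python
from h import *
s=snap('wrist','w1'); print(s['obs']['tool_pos'],s['obs']['ee_rot'],s['obs']['wrist_force'],s['obs']['time'])
```

```text
[0.45773674 0.12103032 0.21274263] [-3.14025851e+00  3.93262888e-04  1.82814833e+00] [-0.07352755  0.27177548  0.12391811] 1.35
```

View pics/w1.png

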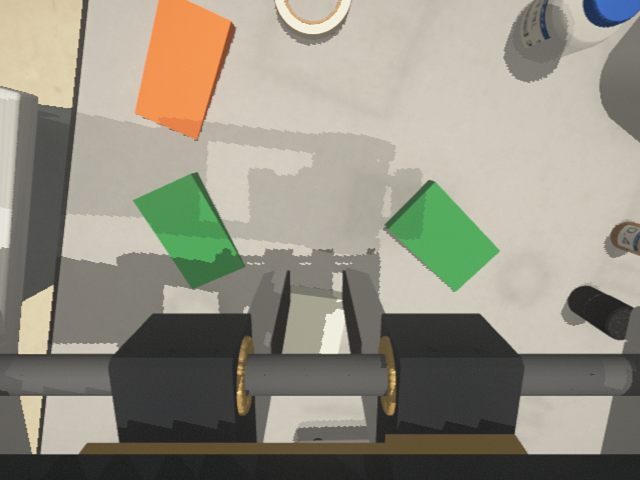

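The gripper hides the wedge: its back end shows at (315,300) between the fingers. I'll move ahead so the camera sits above it.

>>> {"op": "move_arm", "data": {"deltas": [0, 0, 0, -5, 0, 0, 0.45, 0, 0, 0, -10, 0, 0, 0.45, 0, 0, 0, -15, 0, 0, 0.45, 0, 0, 0, -19, 0, 0, 0.45, 0, 0, 0, -19, 0, 0, 0.45, 0, 0, 0, -19, 0, 0, 0.45]}}

```text
time: 2.0
tool_pos: [0.5055, -0.0593, 0.2133]
ee_rot: [-3.141, -0.002, 1.833]
wrist_force: [-0.1, 0.4, 0.9]
width: 0.026
finger_force: 0.0
```

Run:
```python
from h import *
s=snap('wrist','w2'); print(s['obs']['tool_pos'],s['obs']['ee_rot'],s['obs']['wrist_force'],s['obs']['time'])
```

```text
[ 0.50550455 -0.05926616  0.21326379] [-3.14108560e+00 -1.56946184e-03  1.83276196e+00] [-0.11286964  0.36359581  0.91635589] 2.0
```

View pics/w2.png

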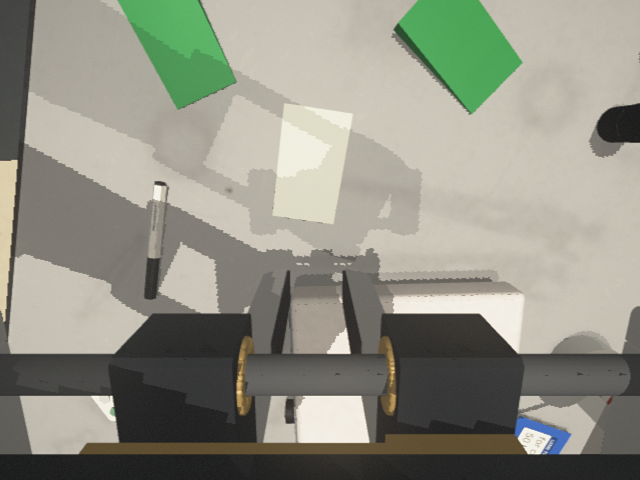

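The wedge's corners are at (284,104), (353,113), (335,224) and (273,215). The stirrer's left edge runs from about (292,288) to (522,292).

Run:
```python
from h import *
s=pickle.load(open('w2.pkl','rb')); f=240/np.tan(np.radians(s['fov_y'])/2); T=s['T']
def ray(u,v,z):
    d=T[:3,:3]@[(u-s['cx'])/f,-(v-s['cy'])/f,-1]; o=T[:3,3]; return (o+d*(z-o[2])/d[2])
b1,b2=ray(284,104,.022),ray(353,113,.022); t2,t1=ray(335,224,.002),ray(273,215,.002)
for n,p in zip(['b1','b2','t2','t1'],[b1,b2,t2,t1]): print(n,p.round(4))
B=(b1+b2)/2;Tn=(t1+t2)/2;print('len',np.linalg.norm((Tn-B)[:2]),np.linalg.norm(b1-b2),np.linalg.norm(t1-t2),'center',(B+Tn)/2,'yaw',np.degrees(np.arctan2(*(Tn-B)[[1,0]])))
W=cloud(s)
for u,v in [(315,160),(315,120),(305,210),(370,170),(230,150),(320,330),(480,310)]: print(u,v,W[v,u].round(4))
# stirrer edges by combining top clouds
P=[]
for n in ['scene0','side0','w2']:
    q=pickle.load(open(n+'.pkl','rb'));C=cloud(q)
    m=(C[...,2]>.059)&(C[...,2]<.074)&(C[...,0]>.45)&(C[...,0]<.8)&(C[...,1]>-.35)&(C[...,1]<-.06)
    n_,l,st,ce=cv2.connectedComponentsWithStats(m.astype(np.uint8)); i=1+np.argmax(st[1:,4]); A=C[l==i]
    print(n,len(A),cv2.minAreaRect((A[:,:2]*1000).astype(np.float32)))
    P.append(A)
# left edge from w2: for columns find first row top
C=W; e=[]
for u in range(400,515,10):
    v=np.where(C[:,u,2]>.055)[0]; v=v[(v>250)]; 
    if len(v): e.append(C[v[0]+1,u])
e=np.array(e); k=np.polyfit(e[:,0],e[:,1],1); print('edge',np.degrees(np.arctan(k[0])),e[[0,-1]].round(4))
for u in (293,522): print(ray(u,290,.064))
```

```text
b1 [0.4503 0.0335 0.022 ]
b2 [0.514  0.0425 0.022 ]
t2 [ 0.5286 -0.067   0.002 ]
t1 [ 0.4636 -0.0746  0.002 ]
len 0.1096722662425448 0.06436543363110414 0.06539667842665944 center [ 0.48911592 -0.01638519  0.012     ] yaw -82.68217254615405
315 160 [ 0.4912 -0.0084  0.0128]
315 120 [0.4815 0.0274 0.02  ]
305 210 [ 0.4944 -0.0604  0.0042]
370 170 [ 5.479e-01 -4.000e-03  2.000e-04]
230 150 [ 0.4066 -0.0215  0.0018]
320 330 [ 0.5361 -0.157   0.0648]
480 310 [ 0.6747 -0.0986  0.0646]
scene0 3479 ((628.3901977539062, -191.85708618164062), (223.2417449951172, 181.5366973876953), 16.437660217285156)
side0 1594 ((629.4575805664062, -185.745361328125), (217.95521545410156, 186.5198211669922), 15.727347373962402)
w2 3634 ((653.9328002929688, -98.87543487548828), (56.621986389160156, 146.85923767089844), 87.1151351928711)
 ** On entry to DLASCL parameter number  4 had an illegal value
 ** On entry to DLASCL parameter number  4 had an illegal value
 ** On entry to DLASCL parameter number  4 had an illegal value
 ** On entry to DLASCL parameter number  4 had an illegal value
 ** On entry to DLASCL parameter number  5 had an illegal value
 ** On entry to DLASCL parameter number  4 had an illegal valueTraceback (most recent call last):
  File "<stdin>", line 23, in <module>
    c, resids, rank, s = lstsq(lhs, rhs, rcond)
                         ~~~~~^^^^^^^^^^^^^^^^^
    x, resids, rank, s = _umath_linalg.lstsq(a, b, rcond,
                         ~~~~~~~~~~~~~~~~~~~^^^^^^^^^^^^^
                                             signature=signature)
                                             ^^^^^^^^^^^^^^^^^^^^
    raise LinAlgError("SVD did not converge in Linear Least Squares")
numpy.linalg.LinAlgError: SVD did not converge in Linear Least Squares
```

Run:
```python
import cv2
a=cv2.imread('pics/scene0.png')[180:330,260:470];b=cv2.imread('pics/side0.png')[185:285,230:400]
cv2.imwrite('pics/crops.png',cv2.vconcat([cv2.resize(cv2.resize(a,None,fx=2.0,fy=2.0,interpolation=2)[100:300],(600,286)),cv2.resize(b,(600,314),interpolation=2)]))
```

```text
(no output)
```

View pics/crops.png

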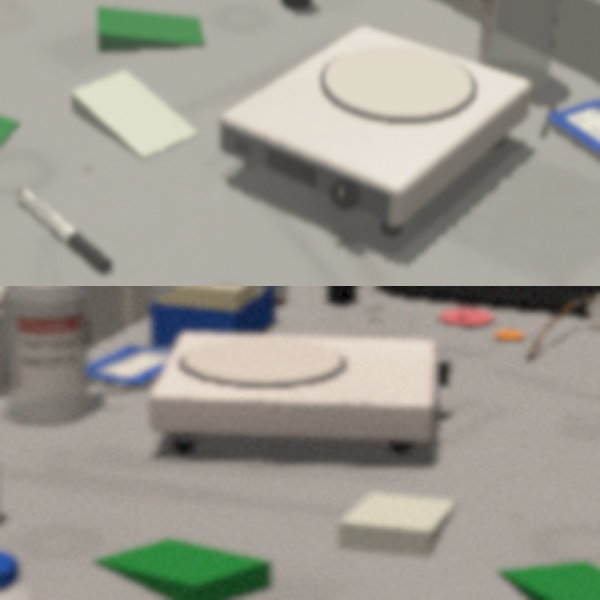

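The crops confirm this: the white wedge's thin end faces the stirrer, and the stirrer's front (knob) side is at its right in the lower crop. I'll go behind the wedge and descend.

>>> {"op": "move_arm", "data": {"deltas": [0, 0, 0.06, 4.5, 0.3, 0, 0.45, 0, 0, 0.135, 9, 0.5, 0, 0.45, 0, 0, 0.135, 13.3, 0.7, 1, 0.45, 0, 0, 0.135, 13.3, 0.7, 5, 0.45, 0, 0, 0.135, 13.3, 0.7, 10, 0.45, 0, 0, 0.135, 13.3, 0.7, 14, 0.45, 0, 0, 0.135, 13.3, 0.7, 17, 0.45, 0, 0, 0.135, 13.3, 0.7, 18, 0.45]}}

```text
time: 2.85
tool_pos: [0.4744, 0.0722, 0.03]
ee_rot: [-3.135, -0.001, 1.701]
wrist_force: [-0.1, -0.1, 0.4]
width: 0.0262
finger_force: 0.0
```

Run:
```python
from h import *
s=pickle.load(open('w2.pkl','rb')); f=240/np.tan(np.radians(s['fov_y'])/2); T=s['T']
def ray(u,v,z):
    d=T[:3,:3]@[(u-s['cx'])/f,-(v-s['cy'])/f,-1]; o=T[:3,3]; return (o+d*(z-o[2])/d[2])
print(ray(291,287,.064),ray(523,285,.064))
o=robot.get_obs();print(o['tool_pos'],o['ee_rot'],o['wrist_force'],o['time'])
```

```text
[ 0.49912301 -0.12254009  0.064     ] [ 0.70417885 -0.06525642  0.064     ]
[0.47435538 0.07216132 0.03003518] [-3.13457980e+00 -1.34456996e-03  1.70119689e+00] [-0.14859828 -0.11808313  0.38950481] 2.85
```

>>> {"op": "move_arm", "data": {"deltas": [0, 0, 0, 0, 0.3, 1, 0.45, 0, 0, 0, 0, 0.3, 2, 0.45, 0, 0, 0, -0.8, 0.3, 2.1, 0.45, 0, 0, 0, -1.5, 0.3, 2.1, 0.45, 0, 0, 0, -2, 0.3, 2.1, 0.45, 0, 0, 0, -2, 0.3, 2.1, 0.45]}}

```text
time: 3.45
tool_pos: [0.4846, 0.0496, 0.0135]
ee_rot: [3.14, 0.0, 1.696]
wrist_force: [-0.8, 0.2, -0.5]
width: 0.0257
finger_force: 0.0
```

>>> {"op": "move_arm", "data": {"deltas": [0, 0, 0, -0.3, 0, 0, 0.45, 0, 0, 0, -0.6, 0, 0, 0.45, 0, 0, 0, -0.9, 0, 0, 0.45, 0, 0, 0, -1.2, 0, 0, 0.45, 0, 0, 0, -1.4, 0, 0, 0.45]}}

```text
time: 3.95
tool_pos: [0.4856, 0.0366, 0.0126]
ee_rot: [3.141, -0.0, 1.698]
wrist_force: [0.2, 2.4, 0.5]
width: 0.0257
finger_force: 0.7
```

>>> {"op": "move_arm", "data": {"deltas": [0, 0, -0.02, -0.7, -0.03, 0, 0.45, 0, 0, -0.04, -1.4, -0.07, 0, 0.45, 0, 0, -0.06, -2.1, -0.1, 0, 0.45, 0, 0, -0.08, -2.8, -0.15, 0, 0.45, 0, 0, -0.1, -3.5, -0.2, 0, 0.45, 0, 0, -0.12, -4.2, -0.23, 0, 0.45, 0, 0, -0.14, -4.9, -0.27, 0, 0.45, 0, 0, -0.15, -5.4, -0.3, 0, 0.45]}}

```text
time: 4.75
tool_pos: [0.4893, -0.0175, 0.0125]
ee_rot: [-3.141, -0.0, 1.848]
wrist_force: [0.5, 0.8, 0.5]
width: 0.0257
finger_force: 0.6
```

Run:
```python
from h import *
o=robot.get_obs();print(o['tool_pos'],o['ee_rot'],o['wrist_force'],o['time'])
ims=[]
for n in ['scene','side']:
    s=snap(n,n+'1')
a=cv2.imread('pics/scene1.png')[220:320,270:450];b=cv2.imread('pics/side1.png')[185:285,250:430]
cv2.imwrite('pics/c1.png',cv2.vconcat([cv2.resize(x,(540,300),interpolation=2) for x in (a,b)]))
```

```text
[ 0.48926352 -0.01751759  0.0125115 ] [-3.14144350e+00 -2.24394683e-04  1.84818745e+00] [0.46213565 0.83975963 0.5013141 ] 4.75
```

View pics/c1.png

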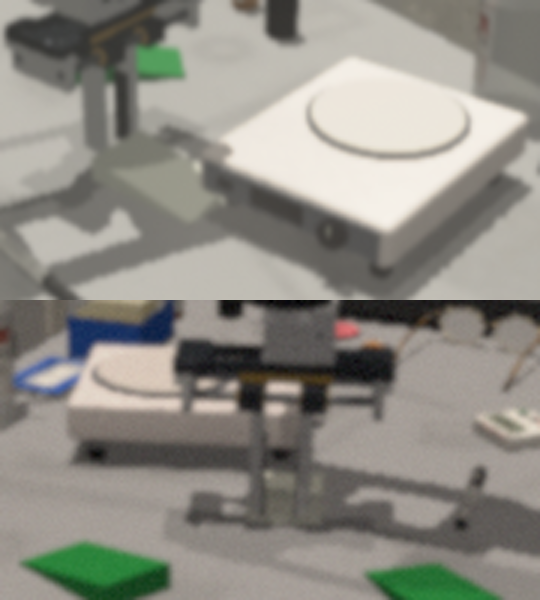

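The wedge is following squarely in front of the fingers. In the scene crop its near thin corner is at (196,221) and its near back corner at (95,170); in the side crop the foot is at (282,453).

Run:
```python
from h import *
def ray(s,u,v,z):
    f=240/np.tan(np.radians(s['fov_y'])/2); T=s['T']
    d=T[:3,:3]@[(u-s['cx'])/f,-(v-s['cy'])/f,-1]; o=T[:3,3]; return (o+d*(z-o[2])/d[2])
s=pickle.load(open('scene1.pkl','rb'))
t=ray(s,270+196/3,220+221/3,.002); b=ray(s,270+95/3,220+170/3,.022); print(t,b,np.linalg.norm((t-b)[:2]),np.degrees(np.arctan2(*(t-b)[[1,0]])))
q=pickle.load(open('side1.pkl','rb')); print('foot side',ray(q,250+282/3,185+(453-300)/3,.012), ray(q,250+95/3,185+(453-300)/3,.009))
for p,z in [((270,480),.022),((325,482),.022)]: print('back top side',ray(q,250+p[0]/3,185+(p[1]-300)/3,z))
```

```text
[ 0.49466215 -0.14467775  0.002     ] [ 0.45073129 -0.05826148  0.022     ] 0.09694169198094306 -63.052890817190026
foot side [ 0.52807117 -0.1515851   0.012     ] [ 0.6894693  -0.09216163  0.009     ]
back top side [ 0.51012998 -0.06166696  0.022     ]
back top side [ 0.46477747 -0.0756729   0.022     ]
```

The foot and wedge axis line up. Now I'll push straight, watching the force.

>>> {"op": "move_arm", "data": {"deltas": [0, 0, 0, -0.6, 0, 0, 0.45, 0, 0, 0, -1.2, 0, 0, 0.45, 0, 0, 0, -1.8, 0, 0, 0.45, 0, 0, 0, -2.2, 0, 0, 0.45, 0, 0, 0, -2.5, 0, 0, 0.45, 0, 0, 0, -2.7, 0, 0, 0.45, 0, 0, 0, -2.8, 0, 0, 0.45]}}

```text
time: 5.55
tool_pos: [0.497, -0.0443, 0.0125]
ee_rot: [3.142, -0.0, 1.848]
wrist_force: [0.3, 0.0, -0.7]
width: 0.0257
finger_force: 0.3
```

>>> {"op": "move_arm", "data": {"deltas": [0, 0, 0, -0.1, 0, 0, 0.45, 0, 0, 0, -0.2, 0, 0, 0.45, 0, 0, 0, -0.3, 0, 0, 0.45]}}

```text
time: 5.85
tool_pos: [0.4978, -0.0469, 0.0126]
ee_rot: [3.142, -0.0, 1.848]
wrist_force: [0.1, 0.2, -0.5]
width: 0.0258
finger_force: 0.3
```

>>> {"op": "move_arm", "data": {"deltas": [0, 0, 0, -0.1, 0, 0, 0.45, 0, 0, 0, -0.2, 0, 0, 0.45, 0, 0, 0, -0.3, 0, 0, 0.45]}}

```text
time: 6.15
tool_pos: [0.4987, -0.0499, 0.0126]
ee_rot: [3.141, -0.0, 1.848]
wrist_force: [-0.2, 1.1, -0.2]
width: 0.0259
finger_force: 0.3
```

>>> {"op": "move_arm", "data": {"deltas": [0, 0, 0, -0.1, 0, 0, 0.45, 0, 0, 0, -0.2, 0, 0, 0.45, 0, 0, 0, -0.3, 0, 0, 0.45]}}

```text
time: 6.45
tool_pos: [0.4995, -0.0528, 0.0126]
ee_rot: [3.142, -0.0, 1.848]
wrist_force: [-0.0, -0.4, -1.4]
width: 0.0257
finger_force: 0.3
```

Run:
```python
from h import *
F=[]
for i in range(4):
    o=robot.get_obs();F.append(o['wrist_force']); s=robot.snapshot('side')
print(np.round(F,2),o['tool_pos'])
```

```text
[[-0.04 -0.37 -1.35]
 [-0.15  0.74 -0.11]
 [-0.64  1.16  0.91]
 [ 0.02 -0.02 -0.58]] [ 0.49955827 -0.05299677  0.01264697]
```

>>> {"op": "move_arm", "data": {"deltas": [0, 0, 0, -0.1, 0, 0, 0.45, 0, 0, 0, -0.2, 0, 0, 0.45, 0, 0, 0, -0.3, 0, 0, 0.45]}}

```text
time: 6.95
tool_pos: [0.5003, -0.0556, 0.0127]
ee_rot: [3.141, -0.0, 1.848]
wrist_force: [-0.2, -0.6, 2.0]
width: 0.0256
finger_force: 0.6
```

>>> {"op": "move_arm", "data": {"deltas": [0, 0, 0, -0.1, 0, 0, 0.45, 0, 0, 0, -0.2, 0, 0, 0.45]}}

```text
time: 7.15
tool_pos: [0.5009, -0.0576, 0.0126]
ee_rot: [3.141, -0.0, 1.848]
wrist_force: [-0.4, 0.6, 1.1]
width: 0.0258
finger_force: 0.7
```

```bash
cat > fs.py <<'E'
from h import *
F=[];C=[]
for i in range(4):
    o=robot.get_obs();F.append(np.r_[o['wrist_force'],o['finger_force'],o['tool_pos']*10]); C.append(cloud(robot.snapshot('side')))
print(np.round(np.mean(F,0),3),o['time'])
# mean height of housing top near left front corner vs others
W=np.nanmedian(C,0); c=np.array([.6285,-.19]); a=np.radians(16.2); L=(W[...,:2]-c)@np.array([[np.cos(a),-np.sin(a)],[np.sin(a),np.cos(a)]])
m=(abs(L[...,0])<105)&(abs(L[...,0])<.105)&(abs(L[...,1])<.085)&(np.hypot(L[...,0]-.03,L[...,1])>.07)&(abs(W[...,2]-.064)<.006)
A=np.c_[L[m],np.ones(m.sum())]; k=np.linalg.lstsq(A,W[m][:,2],rcond=None)[0]; print('tilt mrad',k[:2]*1000,'corner z',k@[-.085,.07,1],m.sum())
E
python3 fs.py
```

```text
Traceback (most recent call last):
  File "fs.py", line 4, in <module>
    o=robot.get_obs();F.append(np.r_[o['wrist_force'],o['finger_force'],o['tool_pos']*10]); C.append(cloud(robot.snapshot('side')))
                                                                                                     ~~~~~^^^^^^^^^^^^^^^^^^^^^^^^
  File "h.py", line 18, in cloud
    W=P@s['T'][:3,:3].T+s['T'][:3,3]; W[d==0]=np.nan; return W
        ~^^^^^
KeyError: 'T'
```

```bash
sed -i "s/robot.snapshot('side')/snap('side','tmp')/" fs.py; python3 fs.py
```

```text
[ 0.2    0.653  0.739  0.405  5.009 -0.577  0.126] 7.35
tilt mrad [ 2.45996774 -2.14800139] corner z 0.06259667943936666 435fs.py:7: RuntimeWarning: All-NaN slice encountered
  W=np.nanmedian(C,0); c=np.array([.6285,-.19]); a=np.radians(16.2); L=(W[...,:2]-c)@np.array([[np.cos(a),-np.sin(a)],[np.sin(a),np.cos(a)]])
```

>>> {"op": "move_arm", "data": {"deltas": [0, 0, 0, -0.1, 0, 0, 0.45, 0, 0, 0, -0.2, 0, 0, 0.45, 0, 0, 0, -0.3, 0, 0, 0.45]}}

```text
time: 7.7
tool_pos: [0.5016, -0.0605, 0.0125]
ee_rot: [-3.142, -0.0, 1.848]
wrist_force: [-0.5, 2.1, 0.9]
width: 0.026
finger_force: 0.6
```

```bash
python3 -W ignore fs.py
```

```text
[-0.305  1.014  1.051  0.426  5.016 -0.606  0.125] 7.85
tilt mrad [ 3.54597058 -1.91684175] corner z 0.0625188103829513 436
```

>>> {"op": "move_arm", "data": {"deltas": [0, 0, 0, -0.1, 0, 0, 0.45, 0, 0, 0, -0.2, 0, 0, 0.45]}}

```text
time: 8.1
tool_pos: [0.5021, -0.0622, 0.0125]
ee_rot: [-3.142, -0.001, 1.848]
wrist_force: [-1.2, 2.2, -0.0]
width: 0.0262
finger_force: 1.0
```

```bash
python3 -W ignore fs.py
```

```text
[-0.591  1.727  0.199  0.76   5.021 -0.623  0.125] 8.25
tilt mrad [ 3.2387235  -1.64340197] corner z 0.06264527284613051 439
```

>>> {"op": "move_arm", "data": {"deltas": [0, 0, 0, -0.05, 0, 0, 0.45, 0, 0, 0, -0.1, 0, 0, 0.45]}}

```text
time: 8.5
tool_pos: [0.5023, -0.0629, 0.0125]
ee_rot: [-3.142, -0.001, 1.848]
wrist_force: [-0.7, 2.4, 0.8]
width: 0.0261
finger_force: 1.5
```

```bash
python3 -W ignore fs.py
```

```text
[-0.641  2.951  1.135  1.486  5.023 -0.63   0.125] 8.65
tilt mrad [ 2.75524804 -1.606661  ] corner z 0.06265718826104974 452
```

>>> {"op": "move_arm", "data": {"deltas": [0, 0, 0, -0.05, 0, 0, 0.45, 0, 0, 0, -0.05, 0, 0, 0.45]}}

```text
time: 8.9
tool_pos: [0.5025, -0.0636, 0.0125]
ee_rot: [-3.141, -0.001, 1.848]
wrist_force: [-1.4, 3.0, 1.4]
width: 0.0258
finger_force: 1.9
```

```bash
python3 -W ignore fs.py
```

```text
[-1.59   3.235  1.496  1.953  5.025 -0.636  0.125] 9.05
tilt mrad [ 2.06605283 -1.078495  ] corner z 0.06279791120599129 435
```

>>> {"op": "move_arm", "data": {"deltas": [0, 0, 0, 1.5, 0, 0, 0.45, 0, 0, 0, 3, 0, 0, 0.45, 0, 0, 0, 3, 0, -4.5, 0.9, 0, 0, 0, 3, 0, -9, 1, 0, 0, 0, 0, 0.1, -10, 1, 0, 0, 0, -4, 0.1, -10, 1, 0, 0, 0, -8.5, 0.1, -10, 1, 0, 0, 0, -8.8, 0.1, -10, 1]}}

```text
time: 9.9
tool_pos: [0.5284, -0.1519, 0.1126]
ee_rot: [3.141, 0.004, 1.844]
wrist_force: [0.0, 0.2, -0.7]
width: 0.0003
finger_force: 0.0
```

```bash
python3 -W ignore fs.py
python3 - <<'E'
from h import *
snap('scene','scene2'); snap('side','side2')
a=cv2.imread('pics/scene2.png')[200:320,270:450];b=cv2.imread('pics/side2.png')[185:285,250:400]
cv2.imwrite('pics/c2.png',cv2.vconcat([cv2.resize(a,(450,300),interpolation=2),cv2.resize(b,(450,300),interpolation=2)]))
E
```

```text
[ 0.127  0.32  -0.296  0.     5.277 -1.494  1.123] 10.05
tilt mrad [ 2.27045692 -0.75636519] corner z 0.06276917457081835 789
```

View pics/c2.png

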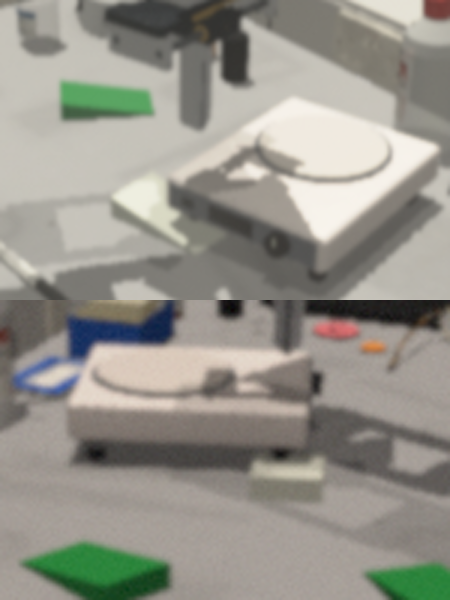

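The wedge's thin end is now under the front left corner: its back is at (287,480) in the side crop, and the left foot is hidden behind it. Next comes the press.

>>> {"op": "move_arm", "data": {"deltas": [0, 0, 0, 0, 0, 2, 1, 0, 0, 0, 0, 0, 3.5, 1, 0, 0, 0, 0, 0, 4.3, 1, 0, 0, 0, 0, 0, 4.5, 1, 0, 0, 0, 0, 0, 4.6, 1]}}

```text
time: 10.7
tool_pos: [0.5276, -0.1479, 0.0664]
ee_rot: [-3.141, -0.0, 1.848]
wrist_force: [-1.0, 0.3, -0.4]
width: 0.0002
finger_force: 0.0
```

>>> {"op": "move_arm", "data": {"deltas": [0, 0, 0, 0, 0, 0.05, 1, 0, 0, 0, 0, 0, 0.1, 1, 0, 0, 0, 0, 0, 0.15, 1, 0, 0, 0, 0, 0, 0.2, 1]}}

```text
time: 11.1
tool_pos: [0.5278, -0.1483, 0.0649]
ee_rot: [3.141, 0.0, 1.848]
wrist_force: [0.3, -0.3, 0.3]
width: 0.0005
finger_force: 0.0
```

>>> {"op": "move_arm", "data": {"deltas": [0, 0, 0, 0, 0, 0.05, 1, 0, 0, 0, 0, 0, 0.1, 1, 0, 0, 0, 0, 0, 0.1, 1]}}

```text
time: 11.4
tool_pos: [0.5276, -0.1483, 0.0636]
ee_rot: [3.142, 0.0, 1.848]
wrist_force: [-0.2, -0.7, 1.1]
width: 0.0001
finger_force: 0.2
```

>>> {"op": "move_arm", "data": {"deltas": [0, 0, 0, 0, 0, 0.04, 1, 0, 0, 0, 0, 0, 0.04, 1]}}

```text
time: 11.6
tool_pos: [0.5277, -0.1483, 0.0636]
ee_rot: [3.141, 0.0, 1.848]
wrist_force: [-1.4, 0.4, 2.6]
width: 0.0004
finger_force: 1.3
```

>>> {"op": "move_arm", "data": {"deltas": [0, 0, 0, 0, 0, 0.04, 1, 0, 0, 0, 0, 0, 0.04, 1]}}

```text
time: 11.8
tool_pos: [0.5276, -0.1482, 0.0635]
ee_rot: [3.141, 0.0, 1.848]
wrist_force: [-2.1, 1.0, 4.7]
width: 0.0004
finger_force: 2.5
```

>>> {"op": "move_arm", "data": {"deltas": [0, 0, 0, 0, 0, 0.04, 1, 0, 0, 0, 0, 0, 0.04, 1]}}

```text
time: 12.0
tool_pos: [0.5276, -0.1482, 0.0634]
ee_rot: [3.141, 0.0, 1.848]
wrist_force: [-3.0, -0.4, 6.7]
width: 0.0004
finger_force: 3.3
```

>>> {"op": "move_arm", "data": {"deltas": [0, 0, 0, 0, -0.02, 0.03, 1, 0, 0, 0, 0, -0.03, 0.06, 1, 0, 0, 0, 0, -0.03, 0.06, 1]}}

```text
time: 12.3
tool_pos: [0.5277, -0.1483, 0.0634]
ee_rot: [3.14, 0.0, 1.848]
wrist_force: [-2.8, 0.8, 7.8]
width: 0.0006
finger_force: 4.2
```

```bash
python3 -W ignore fs.py
```

```text
[-3.482  1.251  8.367  4.169  5.276 -1.483  0.634] 12.45
tilt mrad [ 1.87256995 -0.3971458 ] corner z 0.06287172811639513 636
```

>>> {"op": "move_arm", "data": {"deltas": [0, 0, 0, 0, -0.01, 0.04, 1, 0, 0, 0, 0, -0.01, 0.05, 1, 0, 0, 0, 0, -0.01, 0.05, 1, 0, 0, 0, 0, -0.01, 0.05, 1, 0, 0, 0, 0, -0.01, 0.05, 1, 0, 0, 0, 0, -0.01, 0.05, 1]}}

```text
time: 13.1
tool_pos: [0.5277, -0.1483, 0.0633]
ee_rot: [3.14, 0.001, 1.848]
wrist_force: [-3.3, 2.2, 9.8]
width: 0.0002
finger_force: 5.0
```

```bash
python3 -W ignore fs.py
```

```text
[-3.749  1.925  9.843  4.984  5.276 -1.483  0.633] 13.25
tilt mrad [ 2.91886349 -0.05874899] corner z 0.06277177567747892 643
```

10 N held and the corner stayed put (0.3 mm, linear compliance, no step at 3–4 N). Now I'll withdraw.

>>> {"op": "move_arm", "data": {"deltas": [0, 0, 0, 0, 0, -0.3, 1, 0, 0, 0, 0, 0, -2, 1, 0, 0, 0, 0, 0, -6, 1, 0, 0, 0, 0, 0, -10, 1, 0, 0, 0, 3, 0, -12, 1, 0, 0, 0, 7, 0, -12, 1, 0, 0, 0, 8, 0, -12, 1, 0, 0, 0, 8, 0, -12, 1]}}

```text
time: 14.1
tool_pos: [0.505, -0.0704, 0.1808]
ee_rot: [-3.141, 0.0, 1.85]
wrist_force: [-0.5, -0.2, -0.8]
width: 0.0003
finger_force: 0.0
```

```bash
python3 -W ignore fs.py
python3 - <<'E'
from h import *
s=snap('scene','scene3'); snap('side','side3'); C=cloud(s)
m=(C[...,2]>.059)&(C[...,2]<.074)&(C[...,0]>.45)&(C[...,0]<.8)&(C[...,1]>-.35)&(C[...,1]<-.06)
n_,l,st,ce=cv2.connectedComponentsWithStats(m.astype(np.uint8)); i=1+np.argmax(st[1:,4]); A=C[l==i]
print(cv2.minAreaRect((A[:,:2]*1000).astype(np.float32)))
a=cv2.imread('pics/scene3.png')[200:320,270:450];b=cv2.imread('pics/side3.png')[185:285,250:400]
cv2.imwrite('pics/c3.png',cv2.vconcat([cv2.resize(a,(450,300),interpolation=2),cv2.resize(b,(450,300),interpolation=2)]))
E
```

```text
[-5.700e-02 -1.480e-01  5.000e-03  0.000e+00  5.052e+00 -7.140e-01
  1.805e+00] 14.25
tilt mrad [ 2.27484702 -1.79598546] corner z 0.0627169164472508 777
((629.8663940429688, -191.35035705566406), (224.1049041748047, 180.6636962890625), 16.5223445892334)
```

View pics/c3.png

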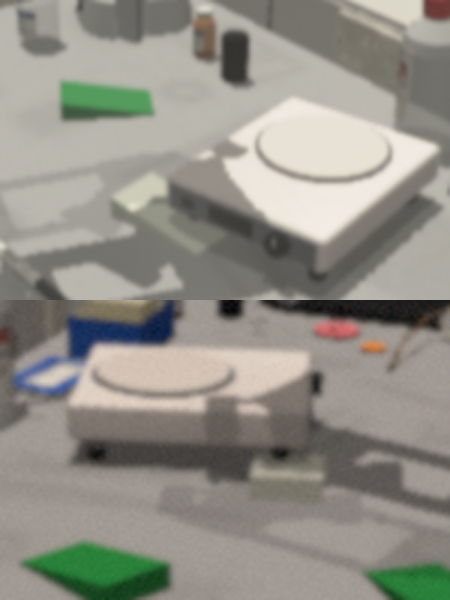

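The wedge is still under the foot, with its back at (287,480) in the side crop, and the stirrer is unmoved within about 1.5 mm. The arm is clear.

```bash
python3 -c "
from bench import robot
print(robot.close_job())"
```

```text
the job is handed in; nothing more can be done
None
```

The wedge is under the stirrer's front left foot, the corner held under about 10 N without rocking (0.3 mm of give), and the arm was withdrawn clear before I handed the job in at about 14 s.

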